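# Clear the bur at the dust extraction

## Robot

A 7-joint arm with a two-finger parallel gripper is mounted at the origin on the work surface. World frame = base frame: x ahead of the robot, y to its left, z up, the work surface at z = 0. Lengths are in m, angles in rad, forces in N, time in s.
With the tool pointing down it reaches from about 0.425 to 1.025 m from the base axis. Payload 9.4 kg.
Tool frame: the origin (TCP) lies at the very end of the fingers, on their centre line; the grasp point (between the pads) lies 19 mm behind it; z points along the fingers, y is the line along which they close (so a half turn about z gives the same grasp; the last joint's range is limited). The gripper opens to 93 mm and grips with 3 to 60 N. Pads are 15 mm wide; open, the fingers measure 128 mm over their backs; the gripper's body (75 mm by 188 mm) begins 65 mm behind the grasp point.
Start: joints at [-1.23, 0.599, -0.003, 1.599, 0.002, 0.943, -0.08], TCP at [0.294, 0.663, 0.219] pointing down, gripper open.
Joint ranges: [-2.57, 2.57], [-0.35, 1.97], [-1.29, 1.29], [0.11, 2.56], [-1.05, 4.19], [0.11, 1.86], [-2.63, 2.63]. Speed limits (rad/s): [2.22, 2.22, 3.01, 3.01, 3.14, 3.14, 3.14].

## Interface

Orientations are given as a unit quaternion [w, x, y, z].
In Python, from workcell import state, vision, finish_job gives the robot as it stands.
- The arm moves only by the shell command python3 -m jog 'ROWS' [FORCE]. ROWS is JSON, a list of rows, each an object of numbers: "tx", "ty", "tz": the shift along the tool's x, y, z scaled (see below); "rx", "ry", "rz": the turn, a rotation vector about the tool's x, y, z scaled (see below); "hand": the closure, from 0 (fully open) to 1 (shut). A call has 1 to 10 rows; each row shifts and turns the commanded pose from where the row before left it, along the tool's axes as they then stand; what a row does not reach is not made up. The controller multiplies each number of a shift by 300 mm and each number of a turn by 60 degrees. A row lasts 1/10 s, in which the tool goes at most 50 mm and 8.59 degrees, less where a joint would pass 70% of its speed; a pose out of reach is approached as far as the arm can. A call with a number of a shift or a turn outside -1 to 1 is refused whole. A call with a gripper value outside its range is refused whole. The fingers move at their own pace and stop on an object; FORCE is the grip in N (left out, the last holds). Time passes only in rows, so rows that do not move let the fingers close. It gives the time, the measured TCP pose, the force, the opening and the grip force at its end, in the units of the state.
- state(): the state, without advancing time (a new reading comes with each control period).
- vision.capture(name): name is "side" or "top"; returns a dict with "image" (480x640x3 uint8, red, green, blue), "range_z" (480x640 float32, m along the optical axis (not along the pixel's ray), 0 where there is no reading), "vertical_fov" (degrees; the focal length in pixels is half the picture's height over the tangent of half this angle, whatever the lens; pixels are square), "cx", "cy" (the principal point, pixels), "pose" (4x4, takes a point from camera to world coordinates). Camera axes: x right, y up, looking along -z (the intrinsics and any distortion apply to the point x, -y, -z); pixel columns grow to the right and rows downward; lengths in m; the calibration is good to about 2 mm. A picture is of the moment at which its call begins.
- finish_job(): hands the job in; it is judged then, once.
Trained networks look in a picture, given as the dict that the camera call returned (one of the last four; its "shot" number tells which), for a name from the list of things; names that differ only in an ending like _2 or _b are one class to them, and where a whole thing is asked for, a point or a joint stands for the part that bears it (a point fixed in the world has none). Each returns a list of dicts, best first, with "score" (0 to 1); they miss things now and then, are a little off and sometimes report something else, mostly with a low value. They report only what shows in the picture. A call takes as long as a camera call. They do not tell look-alikes from the thing itself.
- vision.cut_out(picture, thing): "pixels" (480x640 bool, what is visible of it) and "bbox" ([left, top, right, bottom] in pixels, round what is visible of it).
- vision.tip_of(picture, thing): "centre" ([column, row] in pixels: a listed point, or the origin of a listed thing).
The state is a dict: "t": time; "q": joint angles; "qd": joint speeds; "tau": joint torques, N m; "eef_pos": TCP position; "tool_rot": TCP orientation; "ft_force": force on the tool from outside, world axes, zero at the start; "ft_torque": the same for the moment, N m; "gripper_width": finger opening in m; "gripper_force": force on a finger pad.
Only numpy, scipy, OpenCV 4.12 (cv2) and the standard library are available. Lean on these libraries where they do the work, as an engineer would, in place of code of your own. Each camera call takes 0.05 s, during which the arm holds its last target. There are 200 camera calls.

## Task

Switch the dust extraction on by pushing the toggle lever on its control box right over, then draw the thick rotary handpiece with the bur out of its sloping cradle and hold it level, pointing straight into the extraction nozzle with the tip of its bur at the centre of the nozzle's mouth. Finish while still holding it there, steady in the gripper; do not touch the nozzle, and leave the slim wax pen, its cradle and the other bench things alone.

Things in the scene. Friction and masses are not known exactly. Their poses are not given: they have to be found in the camera images.
- handpiece: Loose round rotary handpiece, 0.13-0.27 kg. Origin on its axis mid-barrel, the place to grip; x axis along it to the bur (roll arbitrary). Along x in mm: black cap 20 dia -50 to -40, grey barrel 25 dia to 35, rubber collar 34 dia to 42, steel nose 26 dia to 84, taper to 97, thin bur to 117. Starts in the cradle, bur about 40 degrees down and away from the robot, collar on the sleeve's mouth.
- handpiece_tip (a point): Tip of the bur, on the handpiece's axis, 117 mm ahead of its origin.
- cradle: Fixed cradle of the handpiece: dark steel foot 110 x 80 x 12 mm, post, aluminium sleeve 37 outside, 29 inside, 50 long, open both ends, sloping 40 degrees down towards the cradle's +x. Origin: centre of the foot's underside. The handpiece is drawn out along the sleeve, up and towards the cradle's -x, by at least 77 mm to clear the bur.
- cradle_mouth (a point): Centre of the sleeve's upper mouth, 20 behind the cradle's origin (its -x) and 105 above the bench.
- pen: Bystander: slim wax pen (barrel 14 diameter, same 34 collar, flat thin blade, 169 long) in a second, identical cradle; same origin and axes as the handpiece. Which of the two cradle places is the handpiece's varies; tell them apart by barrel thickness.
- pen_cradle: Fixed cradle of the wax pen, the same as the handpiece's cradle; origin at the centre of the foot's underside.
- control_box: Fixed grey control box of the dust extraction, 130 (x) x 100 (y) x 50 high, with the toggle lever in the middle of its top. Origin: centre of its underside; its x axis is the direction in which the lever is pushed to switch on.
- nozzle_mouth (a point): Centre of the round mouth (100 outside, 92 inside, grey horn narrowing to a closed throat 65 in) of the extraction nozzle, 240 above the bench. Its x axis is level and points into the nozzle, away from the robot; the handpiece's x axis should lie along it.
- nozzle: The fixed extraction nozzle: round foot 120 diameter, vertical pipe 38 diameter, bent over at the top to the horn, whose mouth is 110 out from the pipe along the nozzle's -x. Origin: centre of the foot's underside; its x axis points into the mouth. Not to be touched.
- switch (a joint): Toggle lever in the middle of the control box's top, swinging about the box's y axis, pivot 72 mm above the bench; stem with a black ball 26 mm dia, its centre 60 mm from the pivot. 0 rad: off, leaning 0.5 rad to the box's -x (towards the robot); 1 rad: right over, leaning 0.5 rad to its +x, at a stop. About 1 N moves it; it stays where it is left.
- switch_tip (a point): Centre of the lever's ball, 125 to 132 above the bench.
- cast: Bystander: loose beige stone cast of a dental arch, 46 x 62 x 26 high; origin at the centre of its underside.
- jar: Bystander: loose white jar, 56 diameter, 75 high; origin at the centre of its underside.
- bowl: Bystander: loose grey plastic mixing bowl, 110 diameter, 60 high; origin at the centre of its underside.
There are look-alikes about, which are no part of the job. Leave any brown or pink look-alike of the handpiece alone.

How it is judged:
By the outcome, as a careful person would: the job done as asked, in the order asked, and still so for the second after the job is handed in, while the arm keeps its last pose, push and grip.
It also fails if it takes over 51 s, if anything falls off the work surface, if the arm or the gripper's body presses on something with over 40 N, if the wrist force passes 120 N, or if a joint passes its speed limit or range.

## Working session

There is one attempt and no reset: what is moved stays moved. The work goes in short steps, Python scripts to look and compute and a shell command to move; the robot and the scene stay as the last step left them, time stands still between calls to the robot, and variables do not carry over. Pictures are saved under pics/ and viewed, at most 10 in all, crops included, and the job is handed in when it is done.

```bash
ls; mkdir -p pics; cat > h.py <<'E'
import numpy as np, cv2
from workcell import state, vision, finish_job
from scipy.spatial.transform import Rotation as R
def cloud(p):
    H,W=p["range_z"].shape; f=H/2/np.tan(np.radians(p["vertical_fov"])/2)
    v,u=np.mgrid[:H,:W]; z=p["range_z"]
    P=np.stack([(u-p["cx"])/f*z,-(v-p["cy"])/f*z,-z,np.ones_like(z)],-1)@p["pose"].T
    P[z==0]=np.nan
    return P[...,:3]
def save(p,n): cv2.imwrite("pics/"+n,p["image"][...,::-1])
E
python3 - <<'E'
from h import *
for n in ("side","top"):
    p=vision.capture(n); save(p,n+"0.png"); np.savez(n+"0.npz",**{k:v for k,v in p.items()})
    print(n,p.keys(),p["vertical_fov"],p["cx"],p["cy"],np.round(p["pose"],3).tolist())
    C=cloud(p)
    for t in ["handpiece","handpiece_tip","cradle","cradle_mouth","pen","pen_cradle","control_box","nozzle","nozzle_mouth","switch_tip"]:
        try:
            for r in vision.tip_of(p,t)[:3]:
                u,v=np.round(r["centre"]).astype(int); print(t,round(r["score"],2),u,v,np.round(C[v,u],3) if 0<=u<640 and 0<=v<480 else None)
        except Exception as e: print(t,e)
print(state())
E
```

```text
pics
side dict_keys(['image', 'range_z', 'vertical_fov', 'cx', 'cy', 'pose', 'shot']) 42.565443902695954 313.65969834649786 232.1656367597701 [[0.991, 0.084, -0.108, 0.409], [-0.137, 0.612, -0.779, -1.12], [0.001, 0.787, 0.618, 0.976], [0.0, 0.0, 0.0, 1.0]]
handpiece 0.73 251 223 [ 0.421 -0.009  0.137]
handpiece 0.67 208 306 [ 0.314 -0.149  0.028]
handpiece 0.61 227 227 [0.362 0.136 0.021]
handpiece_tip 0.96 178 234 [0.24  0.123 0.021]
handpiece_tip 0.93 186 343 [ 0.266 -0.227  0.003]
handpiece_tip 0.6 298 337 [ 0.497 -0.252  0.015]
cradle 0.86 273 268 [ 0.465 -0.026  0.012]
cradle 0.57 371 388 [ 0.615 -0.417  0.038]
cradle_mouth 0.65 262 236 [ 0.443 -0.032  0.115]
pen 0.97 270 287 [ 0.447 -0.227  0.14 ]
pen 0.67 366 198 [ 0.669 -0.065  0.22 ]
pen_cradle 0.74 295 336 [ 0.492 -0.246  0.012]
control_box 0.76 290 199 [0.531 0.21  0.04 ]
nozzle 0.57 406 281 [ 0.761 -0.12   0.019]
nozzle 0.34 335 188 [0.663 0.275 0.019]
nozzle_mouth 0.83 368 198 [ 0.674 -0.063  0.218]
nozzle_mouth 0.32 334 189 [0.661 0.279 0.013]
switch_tip 0.69 280 157 [0.513 0.267 0.135]
top dict_keys(['image', 'range_z
[... 946 characters left out ...]

{'t': 1.1, 'q': array([-1.22971779,  0.5992991 , -0.00252669,  1.59939488,  0.00181878,
        0.94288121, -0.07979003]), 'qd': array([ 0.00191391, -0.00028152, -0.00071217,  0.00116653, -0.00083494,
       -0.00097217,  0.00087734]), 'tau': array([-6.33292184e-04, -7.64823389e+01,  1.49606936e+00, -2.52706486e+01,
       -5.23548969e-02,  1.05076752e-02,  9.14741895e-05]), 'eef_pos': array([0.29415409, 0.66265434, 0.21861984]), 'tool_rot': array([2.44041178e-05, 2.07341762e-01, 9.78268569e-01, 6.76260782e-06]), 'ft_force': array([-0.70863927, -0.20304272,  0.06116988]), 'ft_torque': array([-0.04742296,  0.00189722,  0.00459475]), 'gripper_force': 0.0, 'gripper_width': 0.09292925460163765}
```

View pics/side0.png

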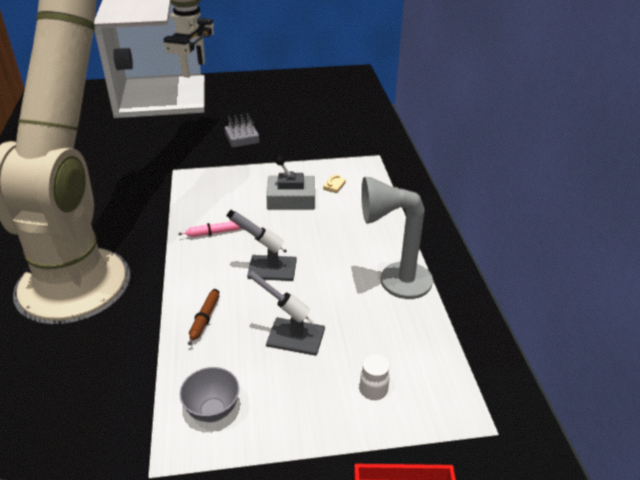

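View pics/top0.png

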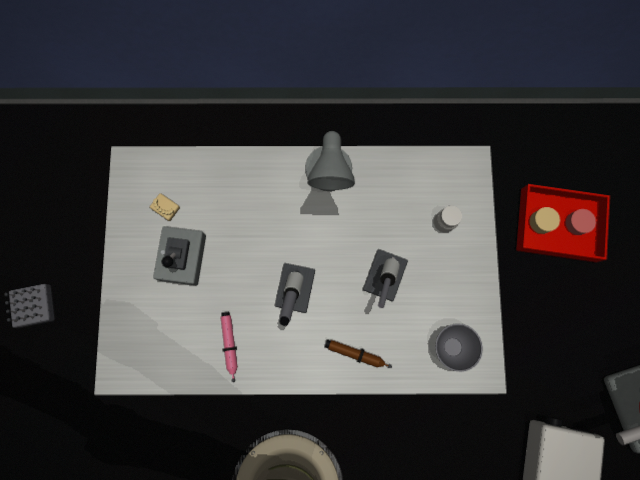

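The side view shows cradle candidates at (262,240) with a thick barrel and at (285,295) with a slim one. The pink (208,230) and brown (205,315) pieces lying on the mat are look-alikes. In the top view the thick barrel is at (290,300) and the slim one at (385,285). I'll confirm that in an enlarged crop while measuring.

```bash
cat > m.py <<'E'
from h import *
L=lambda n:{k:v for k,v in np.load(n+"0.npz").items()}
S,T=L("side"),L("top")
a=cv2.resize(S["image"][190:350,220:340],None,fx=3.3,fy=3.3,interpolation=2); b=cv2.resize(T["image"][240:340,260:420],None,fx=2.5,fy=2.5,interpolation=2)
c=np.zeros((600,800,3),np.uint8); c[:a.shape[0],:a.shape[1]]=a; c[:b.shape[0],400:]=b[:,:400]; cv2.imwrite("pics/crop.png",c[...,::-1])
for n,p in (("side",S),("top",T)):
    C=cloud(p); Z=C[...,2]
    def sel(c,r,z0,z1): 
        return C[(np.hypot(C[...,0]-c[0],C[...,1]-c[1])<r)&(Z>z0)&(Z<z1)]
    mat=sel((0.55,-0.05),.5,-.02,.006); print(n,"mat z",np.median(mat[:,2]))
    bx=sel((.525,.245),.1,.038,.056); r=cv2.minAreaRect((bx[:,:2]*1000).astype(np.float32)); print("box",r,np.median(bx[:,2]),len(bx))
    ball=sel((.51,.26),.05,.115,.15); print("ball top",ball[:,2].max(),ball[:,:2].mean(0),len(ball))
    # sphere fit r=13mm
    from scipy.optimize import least_squares
    b=ball[ball[:,2]>.12]
    f=least_squares(lambda q:np.linalg.norm(b-q,axis=1)-.013,[*b.mean(0)-[0,0,.01]],loss="soft_l1",f_scale=.001); print(" ball c",f.x,np.abs(f.fun).mean())
    for nm,c0 in (("thick",(.41,-.005)),("slim",(.44,-.22))):
        h=sel(c0,.09,.128,.25); d=h-h.mean(0); w=np.linalg.svd(d,full_matrices=0)[2][0]; w*=np.sign(w[0]); 
        print(nm,len(h),h.mean(0).round(4),w.round(3),"proj",np.percentile(d@w,[1,99]).round(3))
    nz=sel((.68,-.08),.13,.17,.32); print("nozzle horn",len(nz),nz.min(0),nz.max(0))
    ft=sel((.77,-.12),.12,.012,.03); e=cv2.minEnclosingCircle((ft[:,:2]*1000).astype(np.float32)); print("foot",e,np.median(ft[:,2]))
    for nm,c0 in (("cr",(.46,-.025)),("pencr",(.49,-.24))):
        ft=sel(c0,.075,.006,.018);r=cv2.minAreaRect((ft[:,:2]*1000).astype(np.float32)); print(nm,r)
E
python3 m.py
```

```text
side mat z 0.00021295168330803804
box ((536.62646484375, 258.129638671875), (109.24625396728516, 128.5116424560547), 82.12684631347656) 0.04906725871472806 798
ball top 0.1421747944660633 [0.51026462 0.25927707] 79
 ball c [0.5101934  0.26569398 0.12578796] 0.0019251912381034633
thick 305 [ 0.3966 -0.0103  0.1485] [ 0.807 -0.203 -0.554] proj [-0.03   0.036]
slim 211 [ 0.4292 -0.2191  0.1478] [ 0.738 -0.294 -0.607] proj [-0.029  0.032]
nozzle horn 2065 [ 0.6553177  -0.15179435  0.17036121] [ 0.78468527 -0.05016263  0.29195067]
foot ((765.14111328125, -105.29043579101562), 61.09458923339844) 0.014295804479390384
cr ((466.2315368652344, -20.156688690185547), (87.3948974609375, 119.83666229248047), 77.46953582763672)
pencr ((487.5757141113281, -255.44903564453125), (113.52406311035156, 110.48204803466797), 69.4384536743164)
top mat z 0.00022997841681671183
box ((540.0031127929688, 263.18731689453125), (101.73542022705078, 130.77523803710938), 82.52595520019531) 0.04954555764146884 1562
ball top 0.14186792491267664 [0.51074574 0.26528547] 107
 ball c [0.51208943 0.26726482 0.1253252 ] 0.0013478302566997287
thick 311 [ 0.399  -0.0033  0.1515] [ 0.823 -0.194 -0.534] proj [-0.029  0.04 ]
slim 147 [ 0.4299 -0.2133  0.1502] [ 0.752 -0.291 -0.592] proj [-0.027  0.035]
nozzle horn 1712 [ 0.65584387 -0.14684855  0.19077775] [ 0.77526433 -0.04903929  0.29277644]
foot ((768.0980224609375, -101.02986907958984), 59.63129806518555) 0.014614940597959647
cr ((459.20086669921875, -27.482120513916016), (132.22657775878906, 122.90704345703125), 0.55040043592453)
pencr ((487.0209045410156, -245.31692504882812), (137.63418579101562, 135.80718994140625), 41.11216735839844)
```

View pics/crop.png

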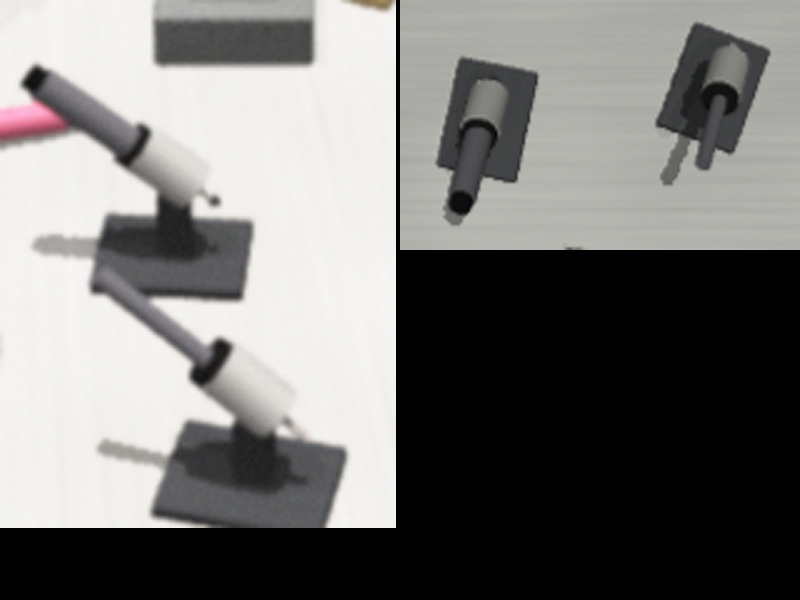

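The crop confirms it. The cradle on the left in the top view (nearer the control box) holds the thick grey barrel with the black cap, which is the handpiece. The other cradle holds the slim pen. Next I'll fit the barrel and nozzle more precisely.

```bash
cat > m2.py <<'E'
from h import *
from scipy.optimize import least_squares
L=lambda n:{k:v for k,v in np.load(n+"0.npz").items()}
S,T=L("side"),L("top")
def ax(y,p): return np.array([np.cos(p)*np.cos(y),np.cos(p)*np.sin(y),-np.sin(p)])
res={}
for n,P in (("side",[S]),("top",[T]),("both",[S,T])):
    C=np.concatenate([cloud(p).reshape(-1,3) for p in P])
    def sel(c,r,z0,z1): return C[(np.hypot(C[:,0]-c[0],C[:,1]-c[1])<r)&(C[:,2]>z0)&(C[:,2]<z1)]
    # barrel with iterative trimming to section s in [-35,28]mm about origin
    q=np.array([-.005,.13,np.radians(-14),np.radians(40)])  # y,z at x=.41
    H=sel((.41,-.005),.12,.10,.25)
    for k in range(8):
        a=ax(q[2],q[3]);o=np.array([.41,q[0],q[1]]);d=H-o;s=d@a
        rad=np.linalg.norm(d-np.outer(s,a),axis=1)
        sm=s[rad<.02].min(); 
        B=H[(rad<(.03 if k<3 else .018))&(s>sm+.014)&(s<sm+.075)]
        def fun(q):
            a=ax(q[2],q[3]);d=B-[.41,q[0],q[1]];return np.linalg.norm(np.cross(d,a),axis=1)-.0125
        f=least_squares(fun,q,loss="soft_l1",f_scale=.001);q=f.x
    a=ax(q[2],q[3]);o=np.array([.41,q[0],q[1]])
    print(n,"axis yaw,pitch",np.degrees(q[2:]),"point z=.132:",o+a*(.132-o[2])/a[2],"cap end",o+a*sm,"origin by cap",o+a*(sm+.05),len(B),np.abs(f.fun).mean())
    # pipe
    pp=sel((.767,-.103),.035,.03,.17)
    f=least_squares(lambda c:np.hypot(*(pp[:,:2]-c).T)-.019,[.767,-.103],loss="soft_l1",f_scale=.001);pc=f.x
    h=sel((.70,-.09),.14,.243,.31)
    def mouth(yaw,c):return c-.11*np.array([np.cos(yaw),np.sin(yaw)])
    def cost(v):
        yaw,c=v[0],pc;d=h[:,:2]-c;s=d@[np.cos(yaw),np.sin(yaw)]+.11;t=d@[-np.sin(yaw),np.cos(yaw)]-v[1];r=np.hypot(t,h[:,2]-.240-v[2])
        m=(s>.003)&(s<.055);k=np.polyfit(s[m],r[m],3);return np.abs(r[m]-np.polyval(k,s[m])).mean(),k[-1],s[np.hypot(t,h[:,2]-.24)<.055].min()
    from scipy.optimize import minimize
    b=minimize(lambda v:cost(v)[0],[-.1,0,0],method="Nelder-Mead");v=b.x;print("  pipe",pc,"yaw",np.degrees(v[0]),"lat",v[1],"dz",v[2],"mouth",mouth(v[0],pc)+v[1]*np.array([-np.sin(v[0]),np.cos(v[0])]),"cost,r0,smin",cost(v),len(h))
E
python3 m2.py
```

```text
side axis yaw,pitch [-13.24634284  39.38444762] point z=.132: [ 0.40864593 -0.00613185  0.132     ] cap end [0.37156728 0.00259651 0.16327192] origin by cap [ 0.40918437 -0.0062586   0.13154589] 294 0.001536414050649441
  pipe [ 0.76721727 -0.10258126] yaw -0.02000322717642895 lat 0.0019255662559641597 dz 0.0015415397653751554 mouth [ 0.65721795 -0.10061729] cost,r0,smin (np.float64(0.0015092536906824636), np.float64(0.04657238379041695), np.float64(-0.0018401556797943142)) 1046
top axis yaw,pitch [-12.31580694  39.44125847] point z=.132: [ 0.40992849 -0.00503006  0.132     ] cap end [0.37195466 0.00326055 0.1639737 ] origin by cap [ 0.40967984 -0.00497578  0.13220936] 234 0.0010223461001619566
  pipe [ 0.76798607 -0.10159224] yaw -0.9992998618712609 lat 0.0013463321119853524 dz -7.78732643081731e-05 mouth [ 0.65802628 -0.09832769] cost,r0,smin (np.float64(0.0010850873001349724), np.float64(0.04873878397283131), np.float64(-0.0015917372268780955)) 1192
both axis yaw,pitch [-12.9137068   39.33849732] point z=.132: [ 0.40941565 -0.00565962  0.132     ] cap end [0.37166058 0.00299695 0.16374753] origin by cap [ 0.40935323 -0.00564531  0.13205249] 526 0.0013795328806944427
  pipe [ 0.76721463 -0.10256732] yaw -2.1026538669561248 lat 0.00017479985670529666 dz -0.00044932829826591027 mouth [ 0.6572951  -0.09835674] cost,r0,smin (np.float64(0.001353340762585463), np.float64(0.0484536945727656), np.float64(-0.00048716525140907185)) 2238
```

```bash
cat > go.py <<'E'
import sys
from h import *
def frame(zdir,xdir):
    z=np.array(zdir,float);z/=np.linalg.norm(z);x=np.array(xdir,float);x-=z*(x@z);x/=np.linalg.norm(x)
    return R.from_matrix(np.stack([x,np.cross(z,x),z],1))
def plan(p,Rt,n,p0=None,R0=None):
    s=state(); w=s["tool_rot"]
    R0=R0 or R.from_quat([*w[1:],w[0]]); p0=s["eef_pos"] if p0 is None else p0
    if Rt is None: Rt=R0
    r=(R0.inv()*Rt).as_rotvec()/n
    M=sum((R0*R.from_rotvec(r*i)).as_matrix() for i in range(n))
    c=np.linalg.solve(M,np.array(p)-p0)
    print(n,"rows t",(c/.3).round(4),"r",(np.degrees(r)/60).round(4),"mm/row",np.linalg.norm(c)*1e3,"deg/row",np.degrees(np.linalg.norm(r)),"| q",s["q"].round(2),"F",s["ft_force"].round(1))
    return np.array(p),Rt
E
python3 - <<'E'
from go import *
y=np.radians(-7.5);d=np.array([np.cos(y),np.sin(y),0]);ball=np.array([.5115,.267,0])
Rt=frame([0,0,-1],-d)
a=ball-.06*d+[0,0,.2]; p,r=plan(a,Rt,10)
b=a*1;b[2]=.113; plan(b,Rt,4,p,r)
plan(b+.06*d,Rt,4,b,Rt)
E
```

```text
10 rows t [-0.0875 -0.1093  0.0062] r [ 0.      0.     -0.0274] mm/row 42.055613701547486 deg/row 1.6433236294360694 | q [-1.23  0.6  -0.    1.6   0.    0.94 -0.08] F [-0.7 -0.2  0.1]
4 rows t [-0.      0.      0.0725] r [0. 0. 0.] mm/row 21.75 deg/row 0.0 | q [-1.23  0.6  -0.    1.6   0.    0.94 -0.08] F [-0.7 -0.2  0.1]
4 rows t [-0.05  0.   -0.  ] r [0. 0. 0.] mm/row 14.99999999999999 deg/row 0.0 | q [-1.23  0.6  -0.    1.6   0.    0.94 -0.08] F [-0.7 -0.2  0.1]
```

```bash
python3 -m jog '[{"tx":-0.0875,"ty":-0.1093,"tz":0.0062,"rz":-0.0274,"hand":1},{"tx":-0.0875,"ty":-0.1093,"tz":0.0062,"rz":-0.0274,"hand":1},{"tx":-0.0875,"ty":-0.1093,"tz":0.0062,"rz":-0.0274,"hand":1},{"tx":-0.0875,"ty":-0.1093,"tz":0.0062,"rz":-0.0274,"hand":1},{"tx":-0.0875,"ty":-0.1093,"tz":0.0062,"rz":-0.0274,"hand":1},{"tx":-0.0875,"ty":-0.1093,"tz":0.0062,"rz":-0.0274,"hand":1},{"tx":-0.0875,"ty":-0.1093,"tz":0.0062,"rz":-0.0274,"hand":1},{"tx":-0.0875,"ty":-0.1093,"tz":0.0062,"rz":-0.0274,"hand":1},{"tx":-0.0875,"ty":-0.1093,"tz":0.0062,"rz":-0.0274,"hand":1},{"tx":-0.0875,"ty":-0.1093,"tz":0.0062,"rz":-0.0274,"hand":1}]' 20
python3 - <<'E'
from go import *
y=np.radians(-7.5);d=np.array([np.cos(y),np.sin(y),0]);ball=np.array([.5115,.267,0])
Rt=frame([0,0,-1],-d)
a=ball-.06*d+[0,0,.113]; p,r=plan(a,Rt,5)
E
```

```text
5 rows t [-0.1782 -0.2161  0.0704] r [ 0.      0.     -0.0548] mm/row 86.63485039327635 deg/row 3.2866472588721387 | q [-1.23  0.6  -0.    1.6   0.    0.94 -0.08] F [-0.7 -0.2  0.1]invalid input at $[0]: expected keys tx, ty, tz, rx, ry, rz, hand
```

```bash
python3 -m jog '[{"tx":-0.0875,"ty":-0.1093,"tz":0.0062,"rx":0,"ry":0,"rz":-0.0274,"hand":1},{"tx":-0.0875,"ty":-0.1093,"tz":0.0062,"rx":0,"ry":0,"rz":-0.0274,"hand":1},{"tx":-0.0875,"ty":-0.1093,"tz":0.0062,"rx":0,"ry":0,"rz":-0.0274,"hand":1},{"tx":-0.0875,"ty":-0.1093,"tz":0.0062,"rx":0,"ry":0,"rz":-0.0274,"hand":1},{"tx":-0.0875,"ty":-0.1093,"tz":0.0062,"rx":0,"ry":0,"rz":-0.0274,"hand":1},{"tx":-0.0875,"ty":-0.1093,"tz":0.0062,"rx":0,"ry":0,"rz":-0.0274,"hand":1},{"tx":-0.0875,"ty":-0.1093,"tz":0.0062,"rx":0,"ry":0,"rz":-0.0274,"hand":1},{"tx":-0.0875,"ty":-0.1093,"tz":0.0062,"rx":0,"ry":0,"rz":-0.0274,"hand":1},{"tx":-0.0875,"ty":-0.1093,"tz":0.0062,"rx":0,"ry":0,"rz":-0.0274,"hand":1},{"tx":-0.0875,"ty":-0.1093,"tz":0.0062,"rx":0,"ry":0,"rz":-0.0274,"hand":1}]' 20
python3 - <<'E'
from go import *
y=np.radians(-7.5);d=np.array([np.cos(y),np.sin(y),0]);ball=np.array([.5115,.267,0])
Rt=frame([0,0,-1],-d)
a=ball-.06*d+[0,0,.113]; p,r=plan(a,Rt,5)
E
```

```text
t: 2.1
eef_pos: [0.4525, 0.2734, 0.2003]
tool_rot: [0.0, 0.065, 0.998, 0.0]
ft_force: [0.7, 0.1, -0.4]
gripper_width: 0.0175
gripper_force: 0.0
5 rows t [0.0005 0.0009 0.0582] r [0.0001 0.0001 0.0003] mm/row 17.456837969493513 deg/row 0.018318486446137938 | q [-0.59  0.39 -0.08  2.06  0.05  0.69  0.74] F [ 0.7  0.1 -0.4]
```

```bash
python3 -m jog '[{"tx":0,"ty":0,"tz":0.0582,"rx":0,"ry":0,"rz":0,"hand":1},{"tx":0,"ty":0,"tz":0.0582,"rx":0,"ry":0,"rz":0,"hand":1},{"tx":0,"ty":0,"tz":0.0582,"rx":0,"ry":0,"rz":0,"hand":1},{"tx":0,"ty":0,"tz":0.0582,"rx":0,"ry":0,"rz":0,"hand":1},{"tx":0,"ty":0,"tz":0.0582,"rx":0,"ry":0,"rz":0,"hand":1},{"tx":-0.05,"ty":0,"tz":0,"rx":0,"ry":0,"rz":0,"hand":1},{"tx":-0.05,"ty":0,"tz":0,"rx":0,"ry":0,"rz":0,"hand":1}]'
python3 -m jog '[{"tx":-0.04,"ty":0,"tz":0,"rx":0,"ry":0,"rz":0,"hand":1},{"tx":-0.04,"ty":0,"tz":0,"rx":0,"ry":0,"rz":0,"hand":1},{"tx":-0.04,"ty":0,"tz":0,"rx":0,"ry":0,"rz":0,"hand":1},{"tx":-0.04,"ty":0,"tz":0,"rx":0,"ry":0,"rz":0,"hand":1},{"tx":-0.04,"ty":0,"tz":0,"rx":0,"ry":0,"rz":0,"hand":1}]'
python3 - <<'E'
from go import *
p=vision.capture("side");im=p["image"][120:220,230:350];cv2.imwrite("pics/sw1.png",cv2.resize(im,None,fx=4,fy=4)[...,::-1])
E
```

```text
t: 2.8
eef_pos: [0.4831, 0.271, 0.1131]
tool_rot: [0.0, 0.065, 0.998, -0.0]
ft_force: [0.3, -0.3, 0.1]
gripper_width: 0.0007
gripper_force: 0.0
t: 3.3
eef_pos: [0.5422, 0.2629, 0.1128]
tool_rot: [0.0, 0.065, 0.998, 0.0]
ft_force: [-1.9, 0.6, -1.3]
gripper_width: 0.0004
gripper_force: 0.8
```

View pics/sw1.png

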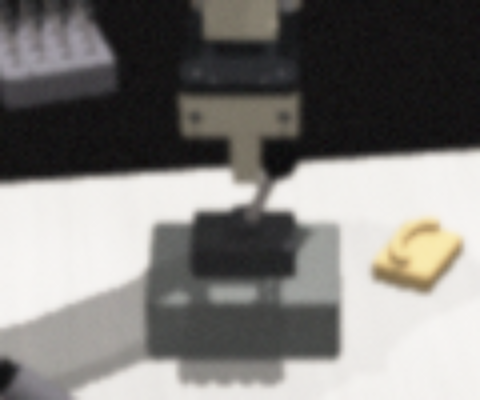

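The picture shows the ball at (280,155) in the crop, ahead of the finger, with the stem already leaning right. I'll push on to the stop.

```bash
python3 -m jog '[{"tx":-0.015,"ty":0,"tz":0,"rx":0,"ry":0,"rz":0,"hand":1},{"tx":-0.01,"ty":0,"tz":0,"rx":0,"ry":0,"rz":0,"hand":1}]'
python3 -m jog '[{"tx":-0.007,"ty":0,"tz":0,"rx":0,"ry":0,"rz":0,"hand":1}]'
python3 -m jog '[{"tx":-0.007,"ty":0,"tz":0,"rx":0,"ry":0,"rz":0,"hand":1}]'
```

```text
t: 3.55
eef_pos: [0.5464, 0.2622, 0.1123]
tool_rot: [-0.002, 0.065, 0.998, -0.001]
ft_force: [-12.1, 2.0, 6.7]
gripper_width: 0.0007
gripper_force: 6.3
t: 3.65
eef_pos: [0.5466, 0.2621, 0.1122]
tool_rot: [-0.003, 0.065, 0.998, -0.001]
ft_force: [-16.0, 1.9, 9.9]
gripper_width: 0.0004
gripper_force: 8.3
t: 3.75
eef_pos: [0.5467, 0.2621, 0.1122]
tool_rot: [-0.005, 0.064, 0.998, -0.001]
ft_force: [-22.0, 2.0, 13.9]
gripper_width: 0.0001
gripper_force: 11.1
```

```bash
python3 -m jog '[{"tx":0.04,"ty":0,"tz":0,"rx":0,"ry":0,"rz":0,"hand":1},{"tx":0.1,"ty":0,"tz":0,"rx":0,"ry":0,"rz":0,"hand":1},{"tx":0.1,"ty":0,"tz":-0.06,"rx":0,"ry":0,"rz":0,"hand":1},{"tx":0.05,"ty":0,"tz":-0.1,"rx":0,"ry":0,"rz":0,"hand":0},{"tx":0,"ty":0,"tz":-0.12,"rx":0,"ry":0,"rz":0,"hand":0},{"tx":0,"ty":0,"tz":-0.12,"rx":0,"ry":0,"rz":0,"hand":0}]'
cat > tg.py <<'E'
from go import *
o=np.array([.4095,-.0055,.132]);y=np.radians(-13);
def dirs(t): 
    c=np.array([np.cos(y),np.sin(y),0]);t=np.radians(t);return -np.sin(t)*c-np.cos(t)*np.array([0,0,1]),c
a=np.array([np.cos(y)*np.cos(np.radians(40)),np.sin(y)*np.cos(np.radians(40)),-np.sin(np.radians(40))])
zt,c=dirs(28); Rg=frame(zt,-a)
E
python3 - <<'E'
from tg import *
p,r=plan(o-.081*zt,Rg,9)
plan(o+.019*zt,Rg,5,p,r)
E
```

```text
t: 4.35
eef_pos: [0.4657, 0.2732, 0.2341]
tool_rot: [0.0, 0.065, 0.998, -0.0]
ft_force: [0.5, 0.6, -0.7]
gripper_width: 0.0199
gripper_force: 0.0
9 rows t [-0.0135 -0.1062  0.0083] r [-0.0025  0.0518  0.0101] mm/row 32.199582302996696 deg/row 3.1728425205778734 | q [-0.57  0.36 -0.09  2.    0.04  0.78  0.76] F [ 0.5  0.6 -0.7]
5 rows t [-0.      0.      0.0667] r [0. 0. 0.] mm/row 19.999999999999993 deg/row 0.0 | q [-0.57  0.36 -0.09  2.    0.04  0.78  0.76] F [ 0.5  0.6 -0.7]
```

```bash
python3 -m jog '[{"tx":-0.0135,"ty":-0.1062,"tz":0.0083,"rx":-0.0025,"ry":0.0518,"rz":0.0101,"hand":0},{"tx":-0.0135,"ty":-0.1062,"tz":0.0083,"rx":-0.0025,"ry":0.0518,"rz":0.0101,"hand":0},{"tx":-0.0135,"ty":-0.1062,"tz":0.0083,"rx":-0.0025,"ry":0.0518,"rz":0.0101,"hand":0},{"tx":-0.0135,"ty":-0.1062,"tz":0.0083,"rx":-0.0025,"ry":0.0518,"rz":0.0101,"hand":0},{"tx":-0.0135,"ty":-0.1062,"tz":0.0083,"rx":-0.0025,"ry":0.0518,"rz":0.0101,"hand":0},{"tx":-0.0135,"ty":-0.1062,"tz":0.0083,"rx":-0.0025,"ry":0.0518,"rz":0.0101,"hand":0},{"tx":-0.0135,"ty":-0.1062,"tz":0.0083,"rx":-0.0025,"ry":0.0518,"rz":0.0101,"hand":0},{"tx":-0.0135,"ty":-0.1062,"tz":0.0083,"rx":-0.0025,"ry":0.0518,"rz":0.0101,"hand":0},{"tx":-0.0135,"ty":-0.1062,"tz":0.0083,"rx":-0.0025,"ry":0.0518,"rz":0.0101,"hand":0},{"tx":0,"ty":0,"tz":0,"rx":0,"ry":0,"rz":0,"hand":0}]'
python3 - <<'E'
from tg import *
plan(o+.019*zt,Rg,6)
for n in ("side","top"):
    p=vision.capture(n); C=cloud(p).reshape(-1,3)
    b=C[(np.hypot(C[:,0]-.54,C[:,1]-.263)<.06)&(C[:,2]>.105)&(C[:,2]<.15)]; print(n,len(b),b.mean(0) if len(b) else "")
    save(p,n+"1.png")
E
```

```text
t: 5.35
eef_pos: [0.4469, -0.0191, 0.201]
tool_rot: [-0.241, 0.114, 0.963, 0.027]
ft_force: [0.4, -0.0, 0.2]
gripper_width: 0.0927
gripper_force: 0.0
6 rows t [0.0013 0.0027 0.0547] r [ 0.0001 -0.0002 -0.0013] mm/row 16.438715839423153 deg/row 0.08040774089373813 | q [ 0.03  0.52 -0.04  1.93 -0.1   1.16  1.38] F [ 0.4 -0.   0.2]
side 33 [0.56580565 0.24927207 0.12020202]
top 120 [0.56565268 0.25796218 0.13006397]
```

View pics/side1.png

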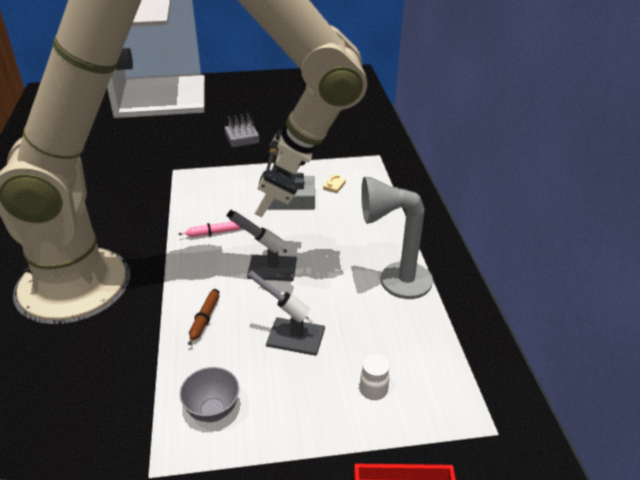

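The lever is over: the ball is now at x≈0.566, y≈0.258. The side view shows the gripper at (275,195), above the handpiece, which is undisturbed at (250,228).

```bash
python3 -m jog '[{"tx":0,"ty":0,"tz":0.0547,"rx":0,"ry":0,"rz":0,"hand":0},{"tx":0,"ty":0,"tz":0.0547,"rx":0,"ry":0,"rz":0,"hand":0}]'
python3 - <<'E'
from tg import *
plan(o+.019*zt,Rg,5)
E
```

```text
t: 5.65
eef_pos: [0.4322, -0.0094, 0.1733]
tool_rot: [-0.239, 0.109, 0.964, 0.028]
ft_force: [0.1, 0.4, -0.3]
gripper_width: 0.0929
gripper_force: 0.0
5 rows t [ 0.0007 -0.0009  0.0442] r [0.0001 0.0005 0.0002] mm/row 13.256923745972403 deg/row 0.03529964845643464 | q [ 0.02  0.54 -0.05  1.99 -0.11  1.08  1.38] F [ 0.1  0.4 -0.3]
```

```bash
python3 -m jog '[{"tx":0.0007,"ty":-0.0009,"tz":0.0442,"rx":0,"ry":0,"rz":0,"hand":0},{"tx":0.0007,"ty":-0.0009,"tz":0.0442,"rx":0,"ry":0,"rz":0,"hand":0},{"tx":0.0007,"ty":-0.0009,"tz":0.0442,"rx":0,"ry":0,"rz":0,"hand":0},{"tx":0.0007,"ty":-0.0009,"tz":0.0442,"rx":0,"ry":0,"rz":0,"hand":0},{"tx":0.0007,"ty":-0.0009,"tz":0.0442,"rx":0,"ry":0,"rz":0,"hand":0},{"tx":0,"ty":0,"tz":0,"rx":0,"ry":0,"rz":0,"hand":0}]'
python3 - <<'E'
from tg import *
plan(o+.019*zt,Rg,1)
E
```

```text
t: 6.25
eef_pos: [0.3993, -0.0035, 0.1148]
tool_rot: [-0.241, 0.109, 0.964, 0.027]
ft_force: [0.7, 0.1, 0.6]
gripper_width: 0.0934
gripper_force: 0.0
1 rows t [-0.0037  0.0011 -0.0034] r [-0.0006 -0.0009  0.0013] mm/row 1.5477006462243326 deg/row 0.10302985297324894 | q [ 0.01  0.6  -0.07  2.1  -0.11  0.91  1.39] F [0.7 0.1 0.6]
```

Within 2 mm of the target. Closing gently first, then firmly.

```bash
python3 -m jog '[{"tx":0,"ty":0,"tz":0,"rx":0,"ry":0,"rz":0,"hand":1},{"tx":0,"ty":0,"tz":0,"rx":0,"ry":0,"rz":0,"hand":1},{"tx":0,"ty":0,"tz":0,"rx":0,"ry":0,"rz":0,"hand":1},{"tx":0,"ty":0,"tz":0,"rx":0,"ry":0,"rz":0,"hand":1},{"tx":0,"ty":0,"tz":0,"rx":0,"ry":0,"rz":0,"hand":1},{"tx":0,"ty":0,"tz":0,"rx":0,"ry":0,"rz":0,"hand":1},{"tx":0,"ty":0,"tz":0,"rx":0,"ry":0,"rz":0,"hand":1},{"tx":0,"ty":0,"tz":0,"rx":0,"ry":0,"rz":0,"hand":1}]' 8
python3 -m jog '[{"tx":0,"ty":0,"tz":0,"rx":0,"ry":0,"rz":0,"hand":1},{"tx":0,"ty":0,"tz":0,"rx":0,"ry":0,"rz":0,"hand":1},{"tx":0,"ty":0,"tz":0,"rx":0,"ry":0,"rz":0,"hand":1}]' 55
python3 - <<'E'
from tg import *
p=state()["eef_pos"]
plan(p-.09*a,None,9)
E
```

```text
t: 7.05
eef_pos: [0.4004, -0.005, 0.1151]
tool_rot: [-0.24, 0.11, 0.964, 0.027]
ft_force: [-1.2, 0.2, -0.2]
gripper_width: 0.0334
gripper_force: 0.0
t: 7.35
eef_pos: [0.4004, -0.0046, 0.1152]
tool_rot: [-0.24, 0.11, 0.964, 0.028]
ft_force: [-0.1, 1.9, 1.9]
gripper_width: 0.0235
gripper_force: 54.7
9 rows t [ 0.0326 -0.     -0.0069] r [0. 0. 0.] mm/row 9.999999999999998 deg/row 0.0 | q [ 0.02  0.6  -0.07  2.1  -0.11  0.91  1.39] F [-0.1  1.9  1.9]
```

```bash
python3 -m jog '[{"tx":0.0326,"ty":0,"tz":-0.0069,"rx":0,"ry":0,"rz":0,"hand":1},{"tx":0.0326,"ty":0,"tz":-0.0069,"rx":0,"ry":0,"rz":0,"hand":1},{"tx":0.0326,"ty":0,"tz":-0.0069,"rx":0,"ry":0,"rz":0,"hand":1}]'
python3 -m jog '[{"tx":0.0326,"ty":0,"tz":-0.0069,"rx":0,"ry":0,"rz":0,"hand":1},{"tx":0.0326,"ty":0,"tz":-0.0069,"rx":0,"ry":0,"rz":0,"hand":1},{"tx":0.0326,"ty":0,"tz":-0.0069,"rx":0,"ry":0,"rz":0,"hand":1}]'
python3 -m jog '[{"tx":0.0326,"ty":0,"tz":-0.0069,"rx":0,"ry":0,"rz":0,"hand":1},{"tx":0.0326,"ty":0,"tz":-0.0069,"rx":0,"ry":0,"rz":0,"hand":1},{"tx":0.0326,"ty":0,"tz":-0.0069,"rx":0,"ry":0,"rz":0,"hand":1},{"tx":0.0326,"ty":0,"tz":-0.0069,"rx":0,"ry":0,"rz":0,"hand":1}]'
```

```text
t: 7.65
eef_pos: [0.3771, 0.0001, 0.135]
tool_rot: [-0.24, 0.11, 0.964, 0.027]
ft_force: [0.9, 0.2, -1.9]
gripper_width: 0.0237
gripper_force: 54.7
t: 7.95
eef_pos: [0.3546, 0.0055, 0.1543]
tool_rot: [-0.24, 0.11, 0.964, 0.027]
ft_force: [-1.4, -0.2, -2.3]
gripper_width: 0.0239
gripper_force: 54.7
t: 8.35
eef_pos: [0.3251, 0.0125, 0.1799]
tool_rot: [-0.24, 0.11, 0.964, 0.027]
ft_force: [0.0, -0.5, -1.6]
gripper_width: 0.024
gripper_force: 54.7
```

```bash
cat > fin.py <<'E'
from tg import *
rg=R.from_quat([.11,.964,.027,-.24]); off=rg.inv().apply(o-np.array([.4004,-.0046,.1152])); ah=rg.inv().apply(a)
mouth=np.array([.6575,-.0985,.24]); yn=np.radians(-1.5); n=np.array([np.cos(yn),np.sin(yn),0])
def target(gap,ah=ah,off=off):
    # tool: handpiece axis ah->n, tool y horizontal
    zw=np.array([0,0,1.]); yt=np.array([0,1.,0]); yt=yt-ah*(yt@ah); yt/=np.linalg.norm(yt)
    L=np.stack([ah,yt,np.cross(ah,yt)],1)
    cur=R.from_quat(state()["tool_rot"][[1,2,3,0]]).apply([0,1,0])
    yw=np.cross(zw,n); yw*=np.sign(yw@cur)
    W=np.stack([n,yw,np.cross(n,yw)],1)
    Rt=R.from_matrix(W@L.T); return mouth-(gap+.117)*n-Rt.apply(off),Rt
if __name__=="__main__":
    print("off",off,"ah",ah)
    p,r=target(.08); p1=state()["eef_pos"]+[0,0,.06]; plan(p1,None,3); print(p,r.as_quat()); plan(p,r,9,p1)
E
python3 fin.py
```

```text
off [-0.00013471  0.00115902 -0.01909184] ah [-9.77986494e-01  5.97013039e-04  2.08667348e-01]
3 rows t [ 0.0313 -0.     -0.0589] r [0. 0. 0.] mm/row 19.999999999999993 deg/row 0.0 | q [-0.01  0.43 -0.08  2.22 -0.14  0.96  1.36] F [ 0.  -0.5 -1.6]
[ 0.46438719 -0.09460488  0.22130032] [ 0.01331419  0.99439231 -0.00140458  0.10490326]
9 rows t [-0.0581 -0.0323 -0.0037] r [ 0.003  -0.0739 -0.0216] mm/row 19.97992946556099 deg/row 4.622061075792792 | q [-0.01  0.43 -0.08  2.22 -0.14  0.96  1.36] F [ 0.  -0.5 -1.6]
```

```bash
python3 -m jog '[{"tx":0.0313,"ty":0,"tz":-0.0589,"rx":0,"ry":0,"rz":0,"hand":1},{"tx":0.0313,"ty":0,"tz":-0.0589,"rx":0,"ry":0,"rz":0,"hand":1},{"tx":0.0313,"ty":0,"tz":-0.0589,"rx":0,"ry":0,"rz":0,"hand":1}]'
python3 -m jog '[{"tx":-0.0581,"ty":-0.0323,"tz":-0.0037,"rx":0.003,"ry":-0.0739,"rz":-0.0216,"hand":1},{"tx":-0.0581,"ty":-0.0323,"tz":-0.0037,"rx":0.003,"ry":-0.0739,"rz":-0.0216,"hand":1},{"tx":-0.0581,"ty":-0.0323,"tz":-0.0037,"rx":0.003,"ry":-0.0739,"rz":-0.0216,"hand":1},{"tx":-0.0581,"ty":-0.0323,"tz":-0.0037,"rx":0.003,"ry":-0.0739,"rz":-0.0216,"hand":1},{"tx":-0.0581,"ty":-0.0323,"tz":-0.0037,"rx":0.003,"ry":-0.0739,"rz":-0.0216,"hand":1},{"tx":-0.0581,"ty":-0.0323,"tz":-0.0037,"rx":0.003,"ry":-0.0739,"rz":-0.0216,"hand":1},{"tx":-0.0581,"ty":-0.0323,"tz":-0.0037,"rx":0.003,"ry":-0.0739,"rz":-0.0216,"hand":1},{"tx":-0.0581,"ty":-0.0323,"tz":-0.0037,"rx":0.003,"ry":-0.0739,"rz":-0.0216,"hand":1},{"tx":-0.0581,"ty":-0.0323,"tz":-0.0037,"rx":0.003,"ry":-0.0739,"rz":-0.0216,"hand":1},{"tx":0,"ty":0,"tz":0,"rx":0,"ry":0,"rz":0,"hand":1}]'
python3 - <<'E'
from fin import *
p,r=target(.08);plan(p,r,2)
for m in ("side","top"):
    q=vision.capture(m); save(q,m+"2.png"); np.savez(m+"2.npz",**q)
    for t in("handpiece","handpiece_tip","nozzle_mouth"): print(m,t,[(round(k["score"],2),np.round(k["centre"],1)) for k in vision.tip_of(q,t)[:3]])
S,T=[cv2.imread(f"pics/{m}2.png") for m in("side","top")]
c=np.hstack([cv2.resize(S[140:320,240:440],(400,360),interpolation=2),cv2.resize(T[130:310,220:420],(400,360),interpolation=2)]);cv2.imwrite("pics/c2.png",c)
E
```

```text
t: 8.65
eef_pos: [0.3252, 0.0124, 0.2404]
tool_rot: [-0.24, 0.11, 0.964, 0.027]
ft_force: [0.3, 0.1, -2.5]
gripper_width: 0.0239
gripper_force: 54.7
t: 9.65
eef_pos: [0.4642, -0.0955, 0.221]
tool_rot: [0.105, 0.014, 0.994, -0.002]
ft_force: [0.6, 0.3, -2.6]
gripper_width: 0.0243
gripper_force: 54.6
2 rows t [-0.0003  0.0014 -0.0004] r [-0.0002  0.0004 -0.0006] mm/row 0.4541351272907385 deg/row 0.04308624865611964 | q [ 0.15  0.23 -0.07  2.3   0.01  0.41  1.62] F [ 0.6  0.3 -2.6]
side handpiece [(0.93, array([209.2, 305.5])), (0.63, array([222.9, 224.7]))]
side handpiece_tip [(0.84, array([178.7, 232.1])), (0.78, array([186.6, 344.7]))]
side nozzle_mouth [(0.82, array([368.7, 200. ]))]
top handpiece [(0.72, array([225.8, 334.6]))]
top handpiece_tip [(0.78, array([328.7, 219.2])), (0.7, array([231.5, 382.5])), (0.55, array([391.3, 365.6]))]
top nozzle_mouth [(0.83, array([330.1, 180.8])), (0.7, array([385.4, 288.2]))]
```

View pics/c2.png

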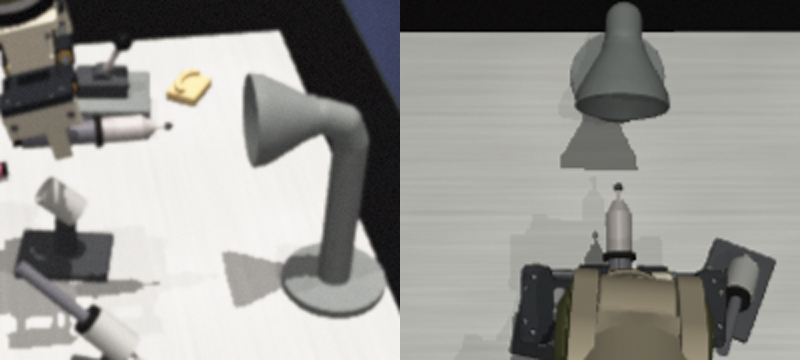

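The picture shows the handpiece held level with the collar at (103,130) left and bur tip at (168,127) left / (618,187) right, pointing at the horn. The lever still leans over at (123,42). Now I'll refine the nozzle yaw and the held axis.

```bash
cat > m3.py <<'E'
from fin import *
from scipy.optimize import least_squares,minimize
ld=lambda n:{k:v for k,v in np.load(n).items()}
def run(tag):
  for nm,fs in (("side",["side0.npz",f"side{tag}.npz"]),("top",["top0.npz",f"top{tag}.npz"]),("both",["side0.npz","top0.npz",f"side{tag}.npz",f"top{tag}.npz"])):
    P=[cloud(ld(f)) for f in fs]
    # nozzle, edge-trimmed: keep pixels with small local range spread
    C=np.concatenate([p.reshape(-1,3) for p in P])
    s=lambda c,r,z0,z1,C=C:C[(np.hypot(C[:,0]-c[0],C[:,1]-c[1])<r)&(C[:,2]>z0)&(C[:,2]<z1)]
    h=s((.70,-.09),.10,.225,.31); h=h[h[:,0]>.652]; pp=s((.767,-.103),.035,.03,.17)
    pc=least_squares(lambda c:np.hypot(*(pp[:,:2]-c).T)-.019,[.767,-.103],loss="soft_l1",f_scale=.001).x
    def f(v):
        d=h[:,:2]-pc;c,q=np.cos(v[0]),np.sin(v[0]);S=d@[c,q]+.11;t=d@[-q,c]
        r=np.hypot(t,h[:,2]-.24);g=np.interp(S,[0,.013,.026,.039,.052],v[1:6]);e=r-g;m=(S>.002)&(S<.052)
        return np.where(m,np.clip(e,-.006,.006),0)
    b=least_squares(f,[-.03,.05,.045,.038,.03,.024],loss="soft_l1",f_scale=.001)
    print(nm,"pipe",pc.round(4),"yaw",np.degrees(b.x[0]).round(2),"mouth",(pc-.11*np.array([np.cos(b.x[0]),np.sin(b.x[0])])).round(4),b.x[1:].round(3))
    # rim line: per-y bin minimum x of outer upper surface
    C=P[0].reshape(-1,3);k=C[(abs(C[:,1]+.0985)<.048)&(C[:,2]>.245)&(C[:,2]<.3)&(C[:,0]>.64)&(C[:,0]<.70)]
    ys=np.arange(-.145,-.055,.008);xm=[(y,np.sort(k[abs(k[:,1]-y)<.004][:,0])[:2].mean()) for y in ys if (abs(k[:,1]-y)<.004).sum()>3]
    xm=np.array(xm); kk=np.polyfit(xm[:,0],xm[:,1],1); print("  rim x0",np.polyval(kk,-.0985),"yaw by rim",np.degrees(np.arctan(-kk[0])))
    # handpiece nose
    st=state(); Rt=R.from_quat(st["tool_rot"][[1,2,3,0]]);tc=st["eef_pos"];og=tc+Rt.apply(off);ag=Rt.apply(ah)
    C=np.concatenate([cloud(ld(f)).reshape(-1,3) for f in fs if f"{tag}.npz" in f])
    d=C-og;S=d@ag;rr=np.linalg.norm(d-np.outer(S,ag),axis=1)
    B=C[(S>.046)&(S<.081)&(rr<.022)]
    def g(q):
        A=np.array([1,q[2],q[3]]);A/=np.linalg.norm(A);return np.linalg.norm(np.cross(B-[og[0]+.063,q[0],q[1]],A),axis=1)-.013
    b=least_squares(g,[og[1],og[2],0,0],loss="soft_l1",f_scale=.001);q=b.x
    t=og[0]+.117; print("  nose n",len(B),"pred axis",np.degrees(ag[1:]).round(2),"fit yaw,elev",np.degrees(q[2:]).round(2),"pred tip",(og+.117*ag).round(4),"fit tip y,z",(q[:2]+q[2:]*.054).round(4),"nose mid y,z",q[:2].round(4),"tip x max",C[(rr<.008)&(S>.09)&(S<.14)][:,0].max() if ((rr<.008)&(S>.09)&(S<.14)).any() else None)
    m=C[(rr<.02)&(S>.02)&(S<.1)]; Sm=(m-og)@ag; rm=rr[(rr<.02)&(S>.02)&(S<.1)]; cc=Sm[rm>.0150]; print("  collar s",np.percentile(cc,[5,95]) if len(cc) else None)
if __name__=="__main__": import sys; run(sys.argv[1])
E
python3 m3.py 2
```

```text
side pipe [ 0.7671 -0.1026] yaw -1.07 mouth [ 0.6572 -0.1005] [0.048 0.047 0.041 0.034 0.027]
  rim x0 0.6576333952888598 yaw by rim -1.970936864279079
  nose n 221 pred axis [-1.46 -0.04] fit yaw,elev [-0.51  0.74] pred tip [ 0.5782 -0.0959  0.2393] fit tip y,z [-0.0967  0.24  ] nose mid y,z [-0.0962  0.2393] tip x max 0.5775313799725443
  collar s [0.02232541 0.07745349]
top pipe [ 0.7678 -0.1016] yaw -1.85 mouth [ 0.6578 -0.0981] [0.049 0.048 0.042 0.035 0.028]
  rim x0 0.6582321803579941 yaw by rim -1.9594808474904346
  nose n 220 pred axis [-1.46 -0.04] fit yaw,elev [ 0.15 -1.81] pred tip [ 0.5782 -0.0959  0.2393] fit tip y,z [-0.0932  0.2369] nose mid y,z [-0.0933  0.2386] tip x max 0.5771363990942825
  collar s [0.03561545 0.07343228]
both pipe [ 0.7671 -0.1026] yaw -2.01 mouth [ 0.6572 -0.0987] [0.049 0.048 0.043 0.035 0.029]
  rim x0 0.6576333952888598 yaw by rim -1.970936864279079
  nose n 441 pred axis [-1.46 -0.04] fit yaw,elev [-0.26 -0.04] pred tip [ 0.5782 -0.0959  0.2393] fit tip y,z [-0.0953  0.2389] nose mid y,z [-0.095  0.239] tip x max 0.5775313799725443
  collar s [0.02385614 0.07707826]
```

```bash
sed -i 's/yn=np.radians(-1.5)/yn=np.radians(-2.2)/; s/mouth=np.array(.*24\])/mouth=np.array([.6578,-.0987,.2405])/' fin.py; grep -n mouth= fin.py; python3 - <<'E'
from fin import *
p,r=target(0);plan(p,r,8)
E
```

```text
3:mouth=np.array([.6578,-.0987,.2405]); yn=np.radians(-2.2); n=np.array([np.cos(yn),np.sin(yn),0])
8 rows t [-0.0326  0.0005  0.0064] r [ 0.0004 -0.0001  0.0015] mm/row 9.959719030706983 deg/row 0.09304654193531824 | q [ 0.14  0.23 -0.07  2.3   0.01  0.41  1.62] F [ 0.4 -0.  -2.9]
```

```bash
python3 -m jog '[{"tx":-0.0326,"ty":0.0005,"tz":0.0064,"rx":0.0004,"ry":0,"rz":0.0015,"hand":1},{"tx":-0.0326,"ty":0.0005,"tz":0.0064,"rx":0.0004,"ry":0,"rz":0.0015,"hand":1},{"tx":-0.0326,"ty":0.0005,"tz":0.0064,"rx":0.0004,"ry":0,"rz":0.0015,"hand":1},{"tx":-0.0326,"ty":0.0005,"tz":0.0064,"rx":0.0004,"ry":0,"rz":0.0015,"hand":1},{"tx":-0.0326,"ty":0.0005,"tz":0.0064,"rx":0.0004,"ry":0,"rz":0.0015,"hand":1},{"tx":-0.0326,"ty":0.0005,"tz":0.0064,"rx":0.0004,"ry":0,"rz":0.0015,"hand":1},{"tx":-0.0326,"ty":0.0005,"tz":0.0064,"rx":0.0004,"ry":0,"rz":0.0015,"hand":1},{"tx":-0.0326,"ty":0.0005,"tz":0.0064,"rx":0.0004,"ry":0,"rz":0.0015,"hand":1},{"tx":0,"ty":0,"tz":0,"rx":0,"ry":0,"rz":0,"hand":1},{"tx":0,"ty":0,"tz":0,"rx":0,"ry":0,"rz":0,"hand":1}]'
python3 - <<'E'
from fin import *
p,r=target(0);plan(p,r,2)
for m in ("side","top"):
    q=vision.capture(m); save(q,m+"3.png"); np.savez(m+"3.npz",**q)
S,T=[cv2.imread(f"pics/{m}3.png") for m in("side","top")]
c=np.hstack([cv2.resize(S[120:300,250:450],(400,360),interpolation=2),cv2.resize(T[130:310,220:420],(400,360),interpolation=2)]);cv2.imwrite("pics/c3.png",c)
E
python3 m3.py 3
```

```text
t: 11.05
eef_pos: [0.5447, -0.0959, 0.2219]
tool_rot: [0.105, 0.02, 0.994, -0.002]
ft_force: [0.8, -0.9, -2.0]
gripper_width: 0.0237
gripper_force: 54.6
2 rows t [-0.      0.0007  0.0001] r [-0.0003 -0.0002 -0.0002] mm/row 0.21841611578389905 deg/row 0.025900207641369976 | q [ 0.11  0.32 -0.05  2.14  0.02  0.47  1.58] F [ 0.8 -0.9 -2. ]
side pipe [ 0.7672 -0.1025] yaw -1.04 mouth [ 0.6572 -0.1005] [0.048 0.047 0.041 0.034 0.028]
  rim x0 0.6576333952888598 yaw by rim -1.970936864279079
  nose n 214 pred axis [-2.24 -0.03] fit yaw,elev [-2.11  0.92] pred tip [ 0.6574 -0.0993  0.2406] fit tip y,z [-0.0999  0.2406] nose mid y,z [-0.0979  0.2398] tip x max 0.6561019209631509
  collar s [0.02508043 0.07587506]
top pipe [ 0.7676 -0.1016] yaw -1.85 mouth [ 0.6577 -0.0981] [0.049 0.048 0.042 0.035 0.029]
  rim x0 0.6582321803579941 yaw by rim -1.9594808474904346
  nose n 187 pred axis [-2.24 -0.03] fit yaw,elev [ 0.46 -1.7 ] pred tip [ 0.6574 -0.0993  0.2406] fit tip y,z [-0.096   0.2385] nose mid y,z [-0.0965  0.2401] tip x max 0.6593429102922113
  collar s [0.0534483  0.08421079]
both pipe [ 0.7672 -0.1025] yaw -2.0 mouth [ 0.6572 -0.0987] [0.049 0.048 0.043 0.035 0.029]
  rim x0 0.6576333952888598 yaw by rim -1.970936864279079
  nose n 401 pred axis [-2.24 -0.03] fit yaw,elev [-0.62 -0.24] pred tip [ 0.6574 -0.0993  0.2406] fit tip y,z [-0.0978  0.2397] nose mid y,z [-0.0972  0.2399] tip x max 0.6593429102922113
  collar s [0.02628823 0.08164698]
```

View pics/c3.png

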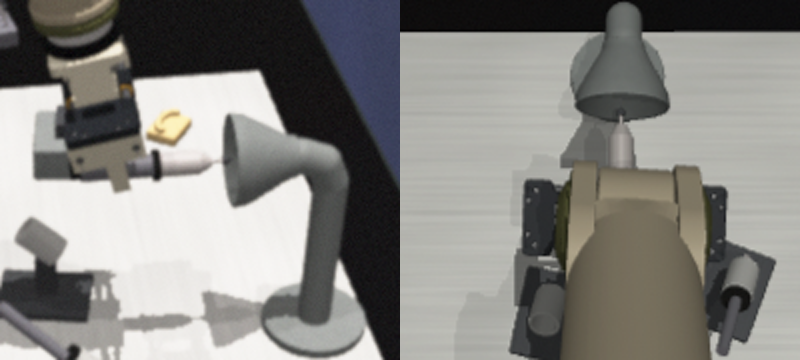

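The picture shows the handpiece level with its bur entering the mouth at (225,161) left, near the rim's centre. In the right view the bur is at (620,115), midway between the rim ends. The tip is within about 1–2 mm of the centre and the arm is steady, so I'm handing in.

```bash
python3 -c "
from h import *
print(finish_job())"
```

```text
the job is handed in; nothing more can be done
None
```

The job is handed in at about 11 s on the robot clock: extraction lever pushed right over to its stop, then the thick handpiece drawn out and held level, bur tip within about 2 mm of the nozzle mouth's centre by the camera fits; the handpiece's yaw is less sure, with fits of 0 to −2° against the nozzle's −2°.

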